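# Chock the rollers on the carriage and slide it home in its rack

## Task

Lay the loose wooden block on the carriage as a chock, snug behind the two rubber rollers and parallel to them, so that the row is closed up against the front fence and cannot roll apart. Then, with the rollers chocked, push the carriage gently along its centre line (it jams if pushed towards one side) under the hood until it meets the stiff buffer hidden there and presses the buffer plate well in, by about half its travel or more, without ramming or forcing it. Leave the chock in place and the steel block alone.

Things in the scene. Friction and masses are not known exactly. Their poses are not given: they have to be found in the camera images.
- rack: Fixed rack, 320 x 190 mm: grey floor plate 6 mm thick, two aluminium side rails (inner faces 164 mm apart, tops 25 mm above the table), green hood over its far end, at x +30 to +160 mm, its roof 95 to 100 mm above the table. Origin: centre of its underside, on the table; x runs along the slide into the hood, y to the left, z up. Place and yaw vary.
- carriage: Loose plywood carriage, 180 mm long (x, into the rack), 144 mm wide (y), 0.4 to 0.9 kg. Origin: centre of its underside, on the rack floor. Bed top at z +16 mm. Front fence: inner face x +82, outer +90, top z +43 mm. Rear board, full width: inner face x -80, outer -90, z +4 to +48 mm. Two orange guide shoes, 60 mm long at mid length, run between the rails with 2 mm play a side.
- push_line (a point): Middle of the rear board's outer face, 26 mm above the carriage's underside, on its yellow centre line; axes as the carriage's. Pushed towards +x within 12 mm of this line the carriage slides with 2 to 5 N; pushed more than 20 mm to one side it may wedge between the rails and not move (then back off and push at the middle). More than 40 N is ramming.
- roller_a_centre (a point): Centre of the front black rubber roller, 40 mm diameter, 120 mm long (140 mm with its steel journals), 0.2 kg, lying on the carriage bed along the carriage's y, against the front fence. With the row closed up it lies at x +62 mm on the carriage. Its axes turn as it rolls.
- roller_b_centre (a point): Centre of the rear roller, the same as the front one, lying behind it with a gap of up to about 12 mm at the start. With the row closed up it lies at x +22 mm on the carriage. It rolls easily.
- chock_centre (a point): Centre of the loose wooden block used as chock, 60 x 24 x 18 mm (its x, y, z), 0.06 kg, lying flat on the table right of the rack. Placed rightly, its long side lies along the carriage's y, near the middle of the bed's width, and its centre at about x -10 mm on the carriage, touching roller B.
- steel_block_centre (a point): Centre of a loose blue-grey steel block, 50 x 26 x 22 mm, lying right of the rack like the chock; not to be used.
- buffer (a joint): How far the buffer plate under the hood is pressed in, in m: 0 at the start, 0.014 at its hard end; 0.007 to 0.012 is good. Where it stands along the rack is not known: the carriage's front fence meets it after about 65 to 125 mm of travel. It is held by friction, takes about 7 N more than free sliding, and stays where it is left.

How it is judged:
On the way, in this order (a step that is already met when the one before it is completed fails the run):
1. the chock lies on the bed, snug behind the closed-up rollers, before the carriage has been pushed in (x of chock_centre in the frame of carriage between -0.018 and -0.005 m and y of chock_centre in the frame of carriage between -0.04 and 0.04 m and z of chock_centre in the frame of carriage between 0.02 and 0.03 m and angle between the x axis of chock_centre and the y axis of carriage, either way round below 0.2 rad and x of roller_b_centre in the frame of carriage between 0.014 and 0.026 m and z of roller_b_centre in the frame of carriage between 0.032 and 0.04 m and x of roller_a_centre in the frame of carriage between 0.054 and 0.066 m and z of roller_a_centre in the frame of carriage between 0.032 and 0.04 m and distance of carriage from where it was at the start of the episode below 0.03 m and linear speed of carriage below 0.02 m/s), for 0.3 s.
2. the carriage has pressed the buffer plate in by 5 mm or more (value of joint buffer above 0.005 m), for 0.1 s.
At the end, for the whole second after the job is handed in: Carriage at rest in the rack, buffer plate pressed in 5 mm or more; both rollers closed up against the front fence (within 8 mm); wooden chock flat behind them, its centre 5 to 18 mm behind the carriage's middle, within 40 mm of the centre line and 0.2 rad of parallel to the rollers (x of chock_centre in the frame of carriage between -0.018 and -0.005 m and y of chock_centre in the frame of carriage between -0.04 and 0.04 m and z of chock_centre in the frame of carriage between 0.02 and 0.03 m and angle between the x axis of chock_centre and the y axis of carriage, either way round below 0.2 rad and x of roller_b_centre in the frame of carriage between 0.014 and 0.026 m and z of roller_b_centre in the frame of carriage between 0.032 and 0.04 m and x of roller_a_centre in the frame of carriage between 0.054 and 0.066 m and z of roller_a_centre in the frame of carriage between 0.032 and 0.04 m and value of joint buffer above 0.005 m and z of carriage in the frame of rack below 0.01 m and linear speed of carriage below 0.01 m/s); the robot touches nothing.
It fails at once if the fingers push the carriage with more than 40 N (rammed, or forced while jammed) (contact force between the fingers and carriage above 40 N).
It fails at once if the steel block is moved by more than 20 mm (distance of steel_block_centre from where it was at the start of the episode above 0.02 m).
It also fails if it takes over 67 s, if anything falls off the work surface, if the arm or the gripper's body presses on something with over 40 N, if the wrist force passes 120 N, or if a joint passes its speed limit or range.

## Robot

A 6-joint arm with a two-finger parallel gripper is mounted at the origin on a cart in front of the work surface, level with it; the furniture and walls round the work are solid. World frame = base frame: x ahead of the robot, y to its left, z up, the work surface at z = 0. Lengths are in m, angles in rad, forces in N, time in s.
With the tool pointing down it reaches from about 0.15 to 0.775 m from the base axis. Payload 6.1 kg.
Tool frame: the origin (TCP) lies midway between the tips of the shut fingers; the grasp point (between the pads) lies 19 mm behind it (arm.pinch_z is the distance from the TCP to the grasp point, in m); z points along the fingers, x is the direction in which the jaws open and shut, and the axes are right-handed (so a half turn about z gives the same grasp; the last joint's range is limited). The gripper opens to 85 mm and grips with 20 to 120 N. Pads are 22 mm wide; open, the fingers measure 114 mm over their backs; the gripper's body (76 mm by 85 mm) begins 54 mm behind the grasp point. The pads swing forward as they close: fully open they stand 13 mm farther back than shut.
Start: joints at [1.111, 0.126, -0.04, 1.405, 0, 1.571], TCP at [0.233, 0.47, 0.201] pointing down, gripper open.
Joint ranges: [-2.72, 2.72], [-0.95, 1.95], [-1.27, 1.35], [-1.78, 2.02], [-1.46, 1.47], [-3.14, 3.14]. Speed limits (rad/s): [2.39, 2.39, 3.01, 3.14, 3.14, 3.14].

## Interface

Orientations are given as a unit quaternion [x, y, z, w].
In Python, from cell import arm gives the robot as it stands. Calls block until the motion is done:
- arm.movep(position, orientation): joint-space move of the TCP to a pose.
- arm.movel(position, frame=None, rate=0.15, contact_N=None): straight line of the TCP; frame=None keeps the orientation; rate is the mean speed in m/s. With contact_N (N) it stops when the force on the tool has changed by that much, and returns True; else False.
- arm.movej(angles): joint-space move.
- arm.gripper_to(opening, force=None): opening from 0.0 (shut) to 1.0 (fully open); force is the grip in N (None keeps the last); returns when the fingers have stopped.
- arm.sleep(seconds).
- arm.ik(position, orientation): joint angles nearest the present ones, or None.
- arm.grab_frame(name): name is "scene" or "top" or "wrist"; returns a dict with "color" (480x640x3 uint8, red, green, blue), "z_map" (480x640 float32, m along the optical axis (not along the pixel's ray), 0 where there is no reading), "K" (3x3 intrinsics, pixels), "origin" and "attitude" of the camera in the world; the wrist camera has in their place "T_tool_cam" (4x4, takes a point from camera to tool coordinates, whose origin is the TCP and whose axes are the tool frame's). Camera axes: x right, y down, z forward; pixel columns grow to the right and rows downward; lengths in m; the calibration is good to about 2 mm. A picture is of the moment at which its call begins: read the wrist's pose just before it.
A pose or a line that the arm cannot do raises arm.IKError and nothing moves.
- arm.job_done(): hands the job in, once; it reports no verdict.
Trained networks look in a picture, given as the dict that the camera call returned (one of the last four; its "shot" number tells which), for a name from the list of things; names that differ only in an ending like _2 or _b are one class to them, and where a whole thing is asked for, a point or a joint stands for the part that bears it (a point fixed in the world has none). Each returns a list of dicts, best first, with "confidence" (0 to 1); they miss things now and then, are a little off and sometimes report something else, mostly with a low value. They report only what shows in the picture. A call takes as long as a camera call.
- arm.recognise(name, picture): "box" ([left, top, width, height] in pixels, round what is visible of it).
- arm.place_of(name, picture): "point" ([row, column] in pixels: a listed point, or the origin of a listed thing).
Readings, each from a call of its own:
- arm.read_t(): time.
- arm.read_joint_positions(): joint angles.
- arm.read_qd(): joint speeds.
- arm.read_effort(): joint torques, N m.
- arm.read_tcp_pos(): TCP position.
- arm.read_ee_rot(): TCP orientation.
- arm.read_force(): force on the tool from outside, world axes, zero at the start.
- arm.read_torque(): the same for the moment, N m.
- arm.read_finger_gap(): opening from 0.0 (shut) to 1.0 (fully open).
Only numpy, scipy, OpenCV 4.12 (cv2) and the standard library are available. Lean on these libraries where they do the work, as an engineer would, in place of code of your own. Each camera call takes 0.05 s, during which the arm holds its last target.

## Working session

There is one attempt and no reset: what is moved stays moved. The work goes in short steps, each a Python script; the robot and the scene stay as the last script left them, time stands still between calls to the robot, and variables do not carry over. Pictures are saved under pics/ and viewed, and the job is handed in when it is done.

```bash
mkdir -p pics; ls
cat > h.py <<'E'
import numpy as np, cv2
from scipy.spatial.transform import Rotation as R
from cell import arm
def save(f,n): cv2.imwrite('pics/'+n+'.png',cv2.cvtColor(f['color'],cv2.COLOR_RGB2BGR))
def att(f):
    a=np.array(f['attitude'],float)
    return a if a.shape==(3,3) else R.from_quat(a).as_matrix()
def cloud(f,Rw=None,o=None):
    K=np.array(f['K']);z=f['z_map'];v,u=np.mgrid[:480,:640]
    p=np.stack([(u-K[0,2])/K[0,0]*z,(v-K[1,2])/K[1,1]*z,z],-1)
    if Rw is None: Rw=att(f);o=np.array(f['origin'])
    w=p@Rw.T+o; w[z==0]=np.nan
    return w
def wristpose(f,pos,q):
    T=np.array(f['T_tool_cam']);Rt=R.from_quat(q).as_matrix()
    return Rt@T[:3,:3], Rt@T[:3,3]+np.array(pos)
E
python3 - <<'E'
from h import *
for n in ['scene','top']:
    f=arm.grab_frame(n); save(f,n+'0'); print(n,f['origin'],f['attitude'],f['K'])
    w=cloud(f); np.save(n+'0.npy',w)
    for t in ['rack','carriage','push_line','roller_a_centre','roller_b_centre','chock_centre','steel_block_centre']:
        for d in arm.place_of(t,f)[:2]:
            r,c=map(int,d['point']); print(t,d['point'],round(d['confidence'],2),w[r,c].round(4) if 0<=r<480 and 0<=c<640 else None)
print(arm.read_t())
E
```

```text
pics
scene [-0.13371805 -0.47797094  0.54529914] [ 0.74172154 -0.45155155  0.26320862 -0.42032317] [[451.32778167   0.         312.02384067]
 [  0.         451.32778167 235.2099066 ]
 [  0.           0.           1.        ]]
carriage [250.2, 246.1] 0.94 [0.535  0.0154 0.0232]
push_line [261.6, 218.2] 0.62 [0.4618 0.0332 0.0325]
roller_a_centre [225.4, 263.6] 0.9 [0.599  0.0112 0.0543]
roller_b_centre [236.0, 248.0] 0.73 [0.547  0.0162 0.0517]
chock_centre [301.7, 333.8] 0.96 [ 0.4707 -0.2201  0.018 ]
steel_block_centre [341.9, 386.9] 0.89 [ 0.4124 -0.3422  0.0222]
top [ 0.48849259 -0.14255765  1.12873365] [ 0.70978137 -0.70321859  0.02881876 -0.02938542] [[511.14283074   0.         318.35169464]
 [  0.         511.14283074 238.47321587]
 [  0.           0.           1.        ]]
rack [216.3, 241.6] 0.9 [0.6224 0.0218 0.0618]
carriage [251.6, 242.9] 0.84 [0.5492 0.0191 0.0546]
push_line [291.4, 239.6] 0.73 [0.4653 0.0243 0.0504]
roller_a_centre [220.3, 235.7] 0.64 [0.6136 0.0338 0.064 ]
chock_centre [284.3, 349.5] 0.72 [ 0.4819 -0.2084  0.0192]
steel_block_centre [307.0, 409.6] 0.55 [ 0.4339 -0.3373  0.0222]
steel_block_centre [248.5, 236.4] 0.17 [0.5553 0.0315 0.0569]
0.8
```

View pics/top0.png

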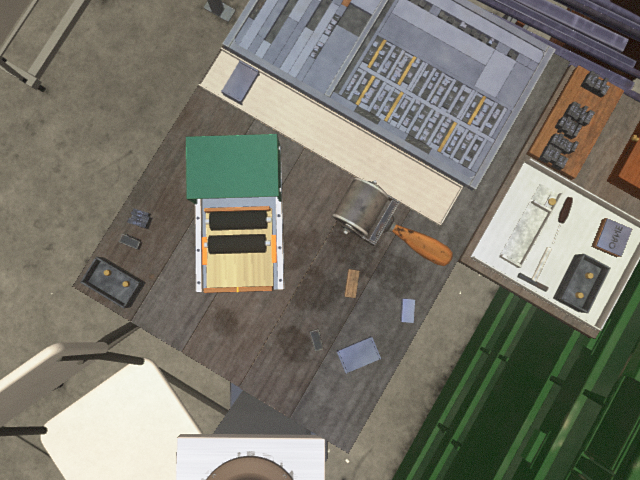

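View pics/scene0.png

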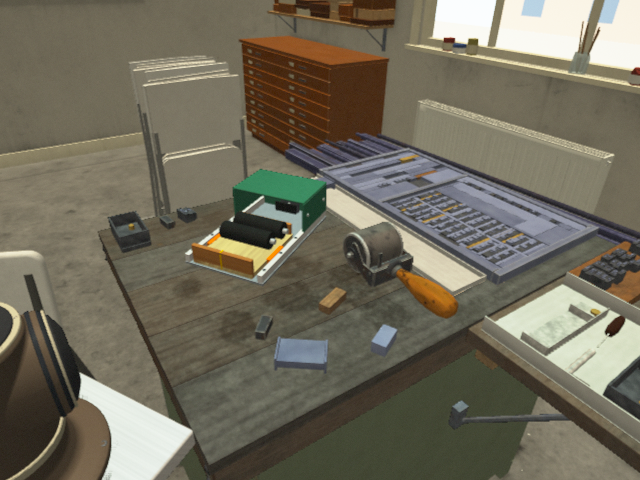

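Top view: rack with the carriage at about (240,245), hood at (233,167), chock at (352,284), steel block at (408,310). The roller row shows a gap between the two rollers (rows 220/243). Next I'll fit the geometry from the depth map.

```bash
cat > fit.py <<'E'
from h import *
def rect(p): 
    (c,s,a)=cv2.minAreaRect((p[:,:2]*1000).astype(np.float32)); return np.round(c,1),np.round(s,1),round(a,2)
def analyse(w):
    for n,c in [('chock',(.478,-.212)),('steel',(.42,-.338))]:
        m=(np.hypot(w[...,0]-c[0],w[...,1]-c[1])<.05)&(w[...,2]>.011)&(w[...,2]<.035); p=w[m]; print(n,m.sum(),rect(p),np.median(p[:,2]))
    box=(w[...,0]>.40)&(w[...,0]<.8)&(w[...,1]>-.12)&(w[...,1]<.16)
    hood=box&(w[...,2]>.09); print('hood',rect(w[hood]),np.median(w[hood][:,2]))
    return box
E
python3 - <<'E'
from fit import *
w=np.load('top0.npy'); box=analyse(w)
# heights map around rack
b=w[box]
for r in range(195,300,3):
    print(r, [(round(float(w[r,c,0])*1000),round(float(w[r,c,1])*1000),round(float(w[r,c,2])*1000)) for c in (198,215,240,265,281)])
w=np.load('scene0.npy'); analyse(w)
E
```

```text
chock 312 (array([ 483.6, -214.4]), array([23.8, 59.9]), 81.99) 0.01866080315856944
steel 305 (array([ 426.9, -334.5]), array([26.3, 49.7]), 86.12) 0.022493583583276244
hood (array([720.7,  37.4]), array([130.7, 188.7]), 2.19) 0.10116115898247058
195 [(659, 103, 105), (660, 70, 100), (661, 19, 99), (661, -32, 100), (675, -58, 18)]
198 [(653, 104, 102), (669, 89, 5), (669, 33, 10), (671, -22, 3), (668, -59, 22)]
201 [(659, 122, 26), (663, 89, 4), (663, 33, 5), (663, -22, 8), (661, -59, 25)]
204 [(652, 121, 28), (656, 89, 6), (656, 33, 5), (656, -22, 8), (654, -59, 24)]
207 [(646, 121, 25), (649, 88, 6), (643, 26, 53), (644, -27, 49), (647, -60, 30)]
210 [(640, 122, 22), (636, 79, 49), (637, 26, 48), (638, -27, 43), (641, -59, 26)]
213 [(633, 121, 25), (629, 77, 58), (630, 25, 56), (630, -28, 57), (635, -59, 24)]
216 [(626, 121, 25), (622, 77, 59), (622, 24, 63), (623, -29, 61), (628, -59, 23)]
219 [(620, 121, 26), (615, 76, 64), (616, 24, 61), (616, -29, 62), (621, -60, 30)]
222 [(613, 120, 27), (610, 77, 59), (610, 24, 62), (611, -29, 58), (614, -60, 28)]
225 [(606, 120, 28), (603, 76, 61), (604, 24, 56), (604, -29, 58), (608, -60, 25)]
228 [(600, 120, 26), (598, 78, 50), (598, 25, 50), (599, -28, 48), (602, -60, 25)]
231 [(594, 121, 22), (594, 84, 20), (594, 29, 25), (595, -25, 22), (595, -60, 27)]
234 [(587, 120, 25), (587, 83, 25), (588, 29, 26), (587, -27, 43), (588, -60, 28)]
237 [(580, 119, 26), (578, 76, 58), (579, 24, 57), (580, -27, 41), (582, -60, 28)]Traceback (most recent call last):
  File "<stdin>", line 6, in <module>
ValueError: cannot convert float NaN to integer
```

Run:
```python
import cv2
a=cv2.imread('pics/top0.png')[185:305,180:300]; cv2.imwrite('pics/top0z.png',cv2.resize(a,(600,600),interpolation=cv2.INTER_NEAREST))
```

```text
(no output)
```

View pics/top0z.png

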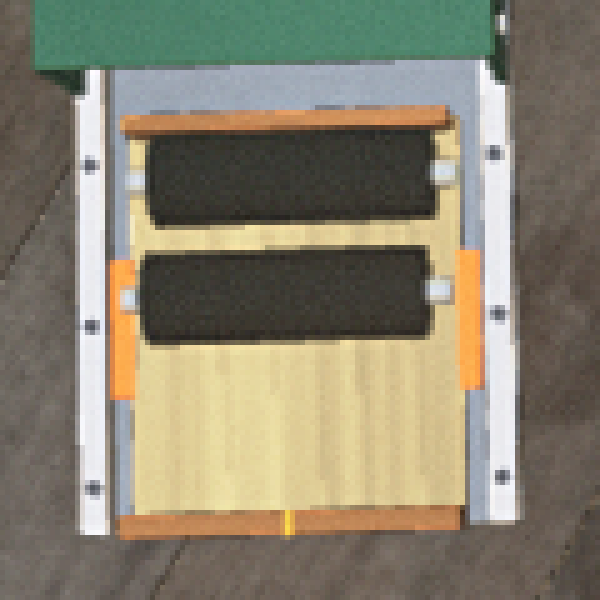

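```bash
cat >> h.py <<'E'
def down(th): # tool x axis at angle th in world, z down
    return (R.from_euler('z',th)*R.from_euler('x',np.pi)).as_quat()
E
python3 - <<'E'
from h import *
np.set_printoptions(precision=4,suppress=True)
print(R.from_quat(arm.read_ee_rot()).as_matrix())
for th in [92.2,-87.8]:
    for p in [(.50,.03,.30),(.48,-.21,.2),(.48,-.21,.01),(.54,.03,.03),(.45,.02,.03),(.59,.02,.03)]:
        print(th,p,arm.ik(p,down(np.radians(th))))
print(arm.ik((.48,-.21,.01),down(np.radians(-8))),arm.ik((.48,-.21,.01),down(np.radians(172))))
f=arm.grab_frame('wrist'); print(f['T_tool_cam'],f['K'])
E
```

```text
[[ 0.4438  0.8961 -0.    ]
 [ 0.8961 -0.4438  0.0001]
 [ 0.     -0.0001 -1.    ]]
92.2 (0.5, 0.03, 0.3) [0.0599 0.1017 0.1503 1.6194 0.     0.0215]
92.2 (0.48, -0.21, 0.2) [-0.4124  0.1238 -0.0447  1.4023  0.     -0.4508]
92.2 (0.48, -0.21, 0.01) [-0.4124  0.1949 -0.3861  0.9898  0.     -0.4508]
92.2 (0.54, 0.03, 0.03) [ 0.0555  0.2107 -0.3193  1.0407  0.      0.0171]
92.2 (0.45, 0.02, 0.03) [ 0.0444  0.0471 -0.5091  1.0147  0.      0.006 ]
92.2 (0.59, 0.02, 0.03) [ 0.0339  0.2989 -0.2038  1.0681  0.     -0.0045]
-87.8 (0.5, 0.03, 0.3) [ 0.0599  0.1017  0.1503  1.6194  0.     -3.1201]
-87.8 (0.48, -0.21, 0.2) [-0.4124  0.1238 -0.0447  1.4023  0.      2.6908]
-87.8 (0.48, -0.21, 0.01) [-0.4124  0.1949 -0.3861  0.9898  0.      2.6908]
-87.8 (0.54, 0.03, 0.03) [ 0.0555  0.2107 -0.3193  1.0407  0.     -3.1245]
-87.8 (0.45, 0.02, 0.03) [ 0.0444  0.0471 -0.5091  1.0147  0.     -3.1356]
-87.8 (0.59, 0.02, 0.03) [ 0.0339  0.2989 -0.2038  1.0681  0.      3.1371]
[-0.4124  0.1949 -0.3861  0.9898  0.      1.298 ] [-0.4124  0.1949 -0.3861  0.9898  0.     -1.8436]
[[ 1.      0.0004 -0.0001  0.0004]
 [-0.0004  0.9525  0.3047 -0.0785]
 [ 0.0003 -0.3047  0.9525 -0.1736]
 [ 0.      0.      0.      1.    ]] [[356.1699   0.     316.3082]
 [  0.     356.1699 238.9222]
 [  0.       0.       1.    ]]
```

```bash
cat > look.py <<'E'
from h import *
def look(name):
    p,q=arm.read_tcp_pos(),arm.read_ee_rot(); f=arm.grab_frame('wrist'); save(f,name)
    w=cloud(f,*wristpose(f,p,q)); np.save(name+'.npy',w); np.savez(name+'_cam.npz',p=p,q=q); return f,w
E
python3 - <<'E'
from look import *
np.set_printoptions(precision=4,suppress=True)
arm.movep([.49,.02,.27],down(np.radians(92.2))); f,w=look('car1')
for t in ['carriage','push_line','roller_a_centre','roller_b_centre']:
    for d in arm.place_of(t,f)[:2]:
        r,c=map(int,d['point']); print(t,d['point'],round(d['confidence'],2),w[r,c])
arm.movep([.46,-.214,.2],down(np.radians(92.2))); f,w=look('ch1')
for d in arm.place_of('chock_centre',f)[:2]:
    r,c=map(int,d['point']); print(d['point'],round(d['confidence'],2),w[r,c])
print(arm.read_t())
from fit import rect
m=(np.hypot(w[...,0]-.483,w[...,1]+.214)<.045)&(w[...,2]>.010)&(w[...,2]<.035); p=w[m]; print(m.sum(),rect(p),np.median(p[:,2]))
m=(np.hypot(w[...,0]-.483,w[...,1]+.214)<.1)&(w[...,2]<.008);print(np.median(w[m][:,2]))
E
```

```text
carriage [239.6, 322.0] 0.92 [0.546  0.0304 0.0224]
push_line [170.9, 325.1] 0.9 [0.462  0.0303 0.0159]
roller_a_centre [296.7, 323.3] 0.6 [0.6053 0.0336 0.0599]
roller_b_centre [259.7, 322.0] 0.9 [0.557  0.0302 0.0631]
4.0583
1327 (array([ 480.8, -214.4]), array([24.1, 60.2]), 81.88) 0.018931011111069318
0.0006499348375813563
```

View pics/car1.png

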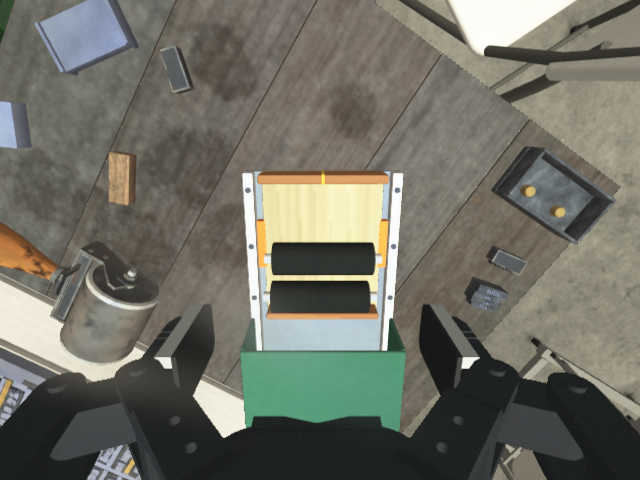

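View pics/ch1.png

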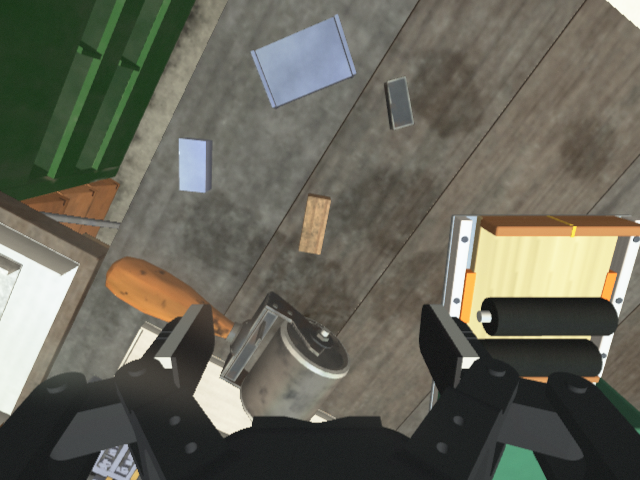

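Run:
```python
from fit import *
np.set_printoptions(precision=4,suppress=True)
w=np.load('ch1.npy')
m=(w[...,2]>.02)&(w[...,2]<.12)&(np.abs(w[...,1]+.214)<.07)&(w[...,0]>.4)&(w[...,0]<.7)
p=w[m]; print('obst minx',np.sort(p[:,0])[:5],p[np.argsort(p[:,0])[:5]], p[:,2].max())
w=np.load('car1.npy')
img=cv2.cvtColor(cv2.imread('pics/car1.png'),cv2.COLOR_BGR2HSV)
v,u=np.mgrid[:480,:640]; reg=(u>235)&(u<410)&(v>160)&(v<330)
h=(w[...,2]);
def line(m,ax,name):
    p=w[m]; 
    if ax=='x': k=np.polyfit(p[:,1],p[:,0],1)
    print(name,m.sum(),p.mean(0),rect(p))
rb=reg&(v<190)&(h>.047)&(h<.062); line(rb,'','rearboard top')
ff=reg&(v>300)&(v<325)&(h>.044)&(h<.056); line(ff,'','fence top')
for n,a,b in [('rollerA',278,300+15),('rollerB',238,278)]:
    m=reg&(v>a)&(v<b)&(h>.057)&(h<.066)&(img[...,2]<80)&(u>275)&(u<370); line(m,'',n+'top')
for n,a,b in [('railR(imgleft)',240,258),('railL',388,405)]:
    m=(u>a)&(u<b)&(v>175)&(v<315)&(h>.02)&(h<.03); line(m,'',n)
m=(v>330)&(v<420)&(h>.09)&(h<.11)&(u>240)&(u<410); line(m,'','hood')
m=reg&(v>195)&(v<235)&(u>275)&(u<370)&(h<.04); print('bed z',np.median(h[m]))
hs=(img[...,0]>20)&(img[...,0]<35)&(img[...,1]>160)&reg&(v<190)
print('yellow', np.argwhere(hs)[:20].tolist(), w[hs].mean(0))
sh=(img[...,0]>8)&(img[...,0]<20)&(img[...,1]>220)&reg&(v>210)&(v<275)
for s in (sh&(u<300),sh&(u>300)): line(s,'','shoe')
```

```text
obst minx [0.4511 0.4521 0.4522 0.4529 0.453 ] [[ 0.4511 -0.2166  0.0208]
 [ 0.4521 -0.2166  0.0211]
 [ 0.4522 -0.2136  0.0202]
 [ 0.4529 -0.2065  0.0204]
 [ 0.453  -0.2085  0.0203]] 0.08889183041890608
rearboard top 1309 [0.4667 0.027  0.0545] (array([466.7,  26.7]), array([ 10.7, 143.2]), 2.17)
fence top 786 [0.6365 0.0346 0.0498] (array([637.,  46.]), array([161.4,  18.6]), 88.22)
rollerAtop 1949 [0.6114 0.0332 0.061 ] (array([612.2,  33.4]), array([ 29.5, 113. ]), 2.29)
rollerBtop 2108 [0.5615 0.031  0.0609] (array([562.4,  31.3]), array([ 29., 109.]), 2.27)
railR(imgleft) 1357 [ 0.552  -0.0569  0.0258] (array([561.8, -55.6]), array([181.5,  14.9]), 2.31)
railL 1200 [0.5378 0.1183 0.0257] (array([554.9, 118.7]), array([181.3,  12.6]), 2.35)
hood 10917 [0.6966 0.0368 0.1009] (array([700.9,  36.6]), array([ 97.5, 188. ]), 2.25)
bed z 0.022956205677447716
yellow [[171, 322], [171, 323], [172, 322], [172, 323], [173, 322], [173, 323], [174, 322], [174, 323], [174, 324], [175, 322], [175, 323], [175, 324], [178, 322], [179, 323], [180, 322], [180, 323], [181, 322], [181, 323], [183, 322], [183, 323]] [0.465  0.0271 0.051 ]
shoe 0 [nan nan nan] (array([0., 0.]), array([0., 0.]), 0.0)
shoe 0 [nan nan nan] (array([0., 0.]), array([0., 0.]), 0.0)<stdin>:13: RuntimeWarning: Mean of empty slice.
  ret = um.true_divide(
```

Run:
```python
from look import *
np.set_printoptions(precision=4,suppress=True)
q=down(np.radians(-8.1))
arm.gripper_to(.86)
arm.movep([.482,-.2144,.08],q)
print(arm.read_force())
print(arm.movel([.482,-.2144,.001],rate=.08,contact_N=8), arm.read_tcp_pos())
arm.gripper_to(0.3,force=40); print(arm.read_finger_gap(),arm.read_force())
arm.movel([.482,-.2144,.12],rate=.15); print(arm.read_finger_gap(),arm.read_force(),arm.read_t())
look('g1')
```

```text
[ 0.5907 -0.4006 -0.3136]
False [ 0.4825 -0.2146  0.0016]
0.2986513830453602 [-0.1159 -0.1828 -0.5533]
0.29923402956152195 [-0.4011  1.0633 -0.2742] 8.4917
```

View pics/g1.png

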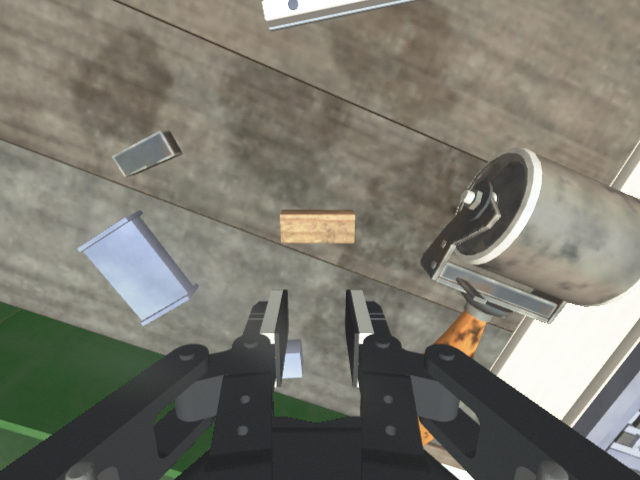

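Run:
```python
from fit import *
np.set_printoptions(precision=4,suppress=True)
w=np.load('g1.npy')
v,u=np.mgrid[:480,:640]
m=(u>260)&(u<380)&(v>195)&(v<260)&(w[...,2]>.011)&(w[...,2]<.03); p=w[m]; print(m.sum(),rect(p),np.median(p[:,2]))
c=np.load('g1_cam.npz'); print(c['p'],R.from_quat(c['q']).as_matrix())
# fingers in tool coords
Rt=R.from_quat(c['q']).as_matrix(); t=(w-c['p'])@Rt
m=(v>285)&(v<400)&(u>240)&(u<400)&(w[...,2]>.06)
for r in (292,310,330,350): print(r,[t[r,cc] for cc in (265,272,279,282,350,356,366)])
```

```text
2300 (array([ 481.7, -214.2]), array([24.4, 60. ]), 81.74) 0.018897681369292818
[ 0.4815 -0.2142  0.119 ] [[ 0.99   -0.1409 -0.0013]
 [-0.1409 -0.99    0.0006]
 [-0.0014 -0.0004 -1.    ]]
292 [array([-0.0466,  0.065 ,  0.1178]), array([-0.0191, -0.0112, -0.0372]), array([-0.0161, -0.0114, -0.0375]), array([-0.0149, -0.0115, -0.0377]), array([ 0.0137, -0.0119, -0.0385]), array([ 0.0162, -0.0117, -0.0382]), array([0.0446, 0.0651, 0.118 ])]
310 [array([-0.021 , -0.0077, -0.0461]), array([-0.0172, -0.0117, -0.0534]), array([-0.0146, -0.0117, -0.0533]), array([-0.0135, -0.0116, -0.0531]), array([ 0.0125, -0.0109, -0.052 ]), array([ 0.0146, -0.0116, -0.0532]), array([ 0.0184, -0.0116, -0.0532])]
330 [array([-0.018 , -0.0117, -0.0672]), array([-0.0156, -0.0114, -0.0668]), array([-0.0133, -0.0114, -0.0667]), array([-0.0131, -0.0061, -0.0583]), array([ 0.0125, -0.0032, -0.0537]), array([ 0.0133, -0.011 , -0.0661]), array([ 0.0166, -0.0113, -0.0666])]
350 [array([-0.0162, -0.0126, -0.0798]), array([-0.0151, -0.0075, -0.0725]), array([-0.0133, -0.0048, -0.0687]), array([-0.0132,  0.0012, -0.0602]), array([ 0.0125,  0.0041, -0.0561]), array([ 0.0133, -0.0045, -0.0682]), array([ 0.0148, -0.0126, -0.0798])]
```

```bash
python3 - <<'E'
from fit import *
np.set_printoptions(precision=4,suppress=True)
for n in ('ch1','g1'):
    w=np.load(n+'.npy'); c=np.load(n+'_cam.npz'); Rt=R.from_quat(c['q']).as_matrix(); t=(w-c['p'])@Rt
    m=(t[...,2]<.03)&(t[...,2]>-.12)
    p=t[m]; i=np.argsort(-p[:,2])[:2000:200]; print(n,p[i], np.argwhere(m)[i].tolist())
E
python3 - <<'E'
from look import *
np.set_printoptions(precision=4,suppress=True)
print(arm.pinch_z)
q0=arm.read_ee_rot(); 
for o in (0.7,0.0):
    arm.gripper_to(o); f,w=look('f%d'%(o*10)); Rt=R.from_quat(arm.read_ee_rot()).as_matrix(); t=(w-arm.read_tcp_pos())@Rt
    m=(t[...,2]<.03)&(t[...,2]>-.12); p=t[m]; i=np.argsort(-p[:,2])[:1000:200]; print(o,arm.read_finger_gap(),p[i])
    print(R.from_quat(arm.read_ee_rot()).as_matrix()[2])
E
```

```text
ch1 [[ 0.0438  0.0002 -0.043 ]
 [-0.0421 -0.0044 -0.0471]
 [ 0.0436  0.0077 -0.0491]
 [-0.0424 -0.007  -0.0508]
 [-0.0424  0.0061 -0.0521]
 [ 0.0544 -0.0073 -0.0534]
 [-0.0416  0.0048 -0.0546]
 [ 0.0433 -0.0116 -0.0557]
 [-0.0517 -0.0076 -0.057 ]
 [-0.042  -0.0112 -0.058 ]] [[323, 420], [318, 210], [347, 422], [317, 206], [348, 208], [320, 457], [349, 208], [313, 431], [324, 176], [317, 200]]
g1 [[ 0.1504 -0.0146  0.0299]
 [ 0.0129 -0.0119 -0.0375]
 [-0.0196 -0.0113 -0.0401]
 [ 0.0158 -0.0116 -0.0425]
 [-0.0224 -0.0082 -0.0446]
 [-0.0176 -0.012  -0.0467]
 [-0.0238 -0.0077 -0.0486]
 [-0.0164 -0.0119 -0.0506]
 [ 0.0124  0.0007 -0.0524]
 [-0.0257 -0.0074 -0.0541]] [[237, 568], [291, 348], [295, 270], [297, 356], [307, 262], [301, 273], [313, 257], [306, 275], [337, 349], [321, 250]]
0.0187
0.7 0.7001743478899988 [[-0.0306 -0.0025 -0.035 ]
 [-0.0304  0.0019 -0.04  ]
 [-0.0324 -0.0121 -0.0424]
 [ 0.0309 -0.0112 -0.0442]
 [-0.0356 -0.0117 -0.0461]]
[-0.0002 -0.0001 -1.    ]
0.0 0.0029803269948229646 [[ 0.0037 -0.011  -0.0339]
 [ 0.004  -0.0122 -0.0391]
 [-0.008  -0.0078 -0.0423]
 [ 0.0128 -0.0075 -0.0449]
 [ 0.0061 -0.0119 -0.0474]]
[ 0.  0. -1.]
```

View pics/f0.png

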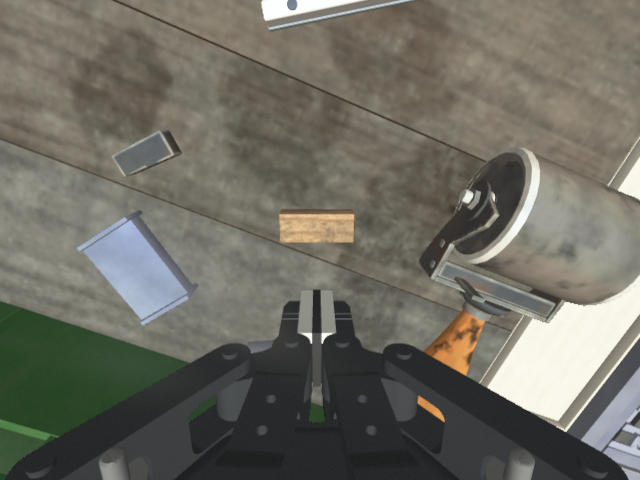

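The fingers closed above the chock. The wrist depth shows the real fingertips about 30 mm behind the reported TCP, while table height and finger width are measured correctly. I'll re-grasp with that offset and contact protection.

Run:
```python
from look import *
np.set_printoptions(precision=4,suppress=True)
arm.gripper_to(.86)
arm.movel([.4820,-.2143,.03],rate=.15)
print(arm.movel([.4820,-.2143,-.029],rate=.06,contact_N=5), arm.read_tcp_pos(),arm.read_force())
arm.gripper_to(0.3,force=40); print(arm.read_finger_gap(),arm.read_force(),arm.read_tcp_pos())
arm.movel([.482,-.2144,.10],rate=.15); print(arm.read_finger_gap(),arm.read_force(),arm.read_t())
look('g2')
```

```text
False [ 0.4823 -0.2145 -0.0286] [ 0.1926 -0.192  -0.1423]
0.6847043041275062 [-1.0984  0.4889  4.9711] [ 0.4826 -0.2146 -0.0282]
0.6862727117997184 [ 0.2981  0.5234 -1.1106] 13.5167
```

View pics/g2.png

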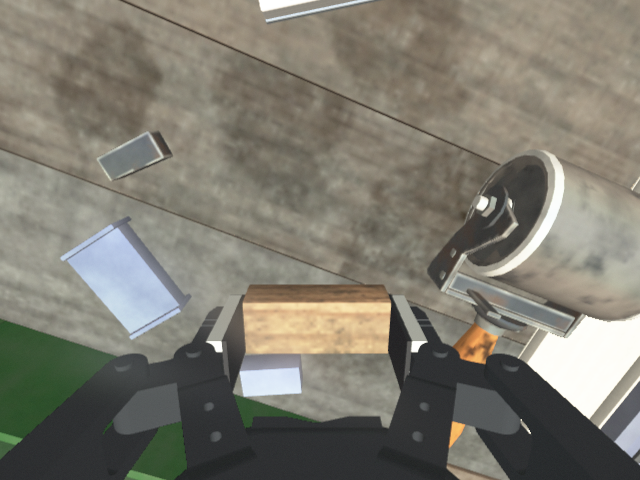

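Run:
```python
from fit import *
np.set_printoptions(precision=4,suppress=True)
w=np.load('g2.npy'); c=np.load('g2_cam.npz'); Rt=R.from_quat(c['q']).as_matrix(); t=(w-c['p'])@Rt
for u in (265,300,340,370): print(u,[t[v,u] for v in (288,296,306,320,335,348)])
```

```text
265 [array([-0.0223, -0.0122, -0.0352]), array([-0.0214, -0.0119, -0.0421]), array([-0.0208, -0.01  , -0.0471]), array([-0.0211, -0.0036, -0.0469]), array([-0.0213,  0.0028, -0.0478]), array([-0.0216,  0.0092, -0.0474])]
300 [array([-0.0074, -0.012 , -0.0349]), array([-0.0071, -0.0121, -0.0427]), array([-0.0069, -0.0099, -0.0469]), array([-0.007 , -0.0037, -0.0472]), array([-0.0071,  0.0028, -0.0478]), array([-0.0072,  0.01  , -0.0462])]
340 [array([ 0.0097, -0.012 , -0.0348]), array([ 0.0092, -0.012 , -0.0424]), array([ 0.009 , -0.0099, -0.0469]), array([ 0.0091, -0.0039, -0.0474]), array([ 0.0092,  0.003 , -0.0475]), array([ 0.0093,  0.0092, -0.0474])]
370 [array([ 0.0224, -0.0125, -0.0359]), array([ 0.0215, -0.0118, -0.042 ]), array([ 0.0209, -0.0099, -0.0469]), array([ 0.0211, -0.0039, -0.0474]), array([ 0.0214,  0.0028, -0.0477]), array([ 0.0218,  0.0094, -0.0471])]
```

```bash
cat >> h.py <<'E'
O=np.array([.5513,.0302]);YAW=.0385
def C(x,y,z): 
    c,s=np.cos(YAW),np.sin(YAW); return [O[0]+c*x-s*y,O[1]+s*x+c*y,z]
def carr(p):
    d=np.array(p[:2])-O;c,s=np.cos(YAW),np.sin(YAW); return np.array([c*d[0]+s*d[1],-s*d[0]+c*d[1]])
E
python3 - <<'E'
from look import *
np.set_printoptions(precision=4,suppress=True)
arm.movep(C(-.029,0,.11),down(np.pi/2+YAW))
arm.movel(C(-.029,0,.02),rate=.12)
print(arm.movel(C(-.029,0,-.0045),rate=.04,contact_N=4), arm.read_tcp_pos(),arm.read_force())
look('p0')
h=arm.movel(C(-.008,0,arm.read_tcp_pos()[2]),rate=.02,contact_N=3); p=arm.read_tcp_pos()
print(h,p,carr(p),arm.read_force(),arm.read_t())
look('p1')
E
```

```text
False [ 0.5224  0.0291 -0.0045] [ 0.0099  0.3826 -1.4507]
True [ 0.5415  0.0298 -0.0051] [-0.0098 -0.    ] [ 0.3276 -0.8534 -0.3658] 17.3917
```

View pics/p1.png

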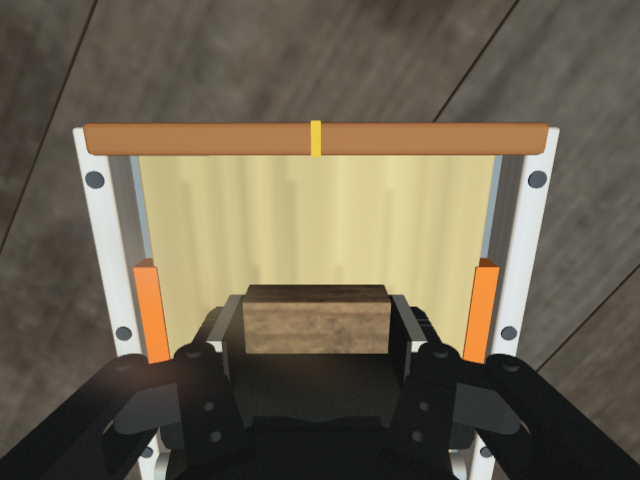

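Run:
```python
from look import *
np.set_printoptions(precision=4,suppress=True)
p=arm.read_tcp_pos()
print(arm.movel([p[0],p[1],-.0075],rate=.02,contact_N=3), arm.read_tcp_pos(),arm.read_force())
arm.gripper_to(.85)
p=arm.read_tcp_pos()
arm.movel([p[0],p[1],.06],rate=.1)
arm.movel([p[0]-.06,p[1],.19],rate=.2)
f,w=look('p2'); print(arm.read_t())
f2=arm.grab_frame('top'); save(f2,'top2'); np.save('top2.npy',cloud(f2))
```

```text
True [ 0.5414  0.0298 -0.0062] [-0.5141 -0.0314  3.4153]
19.675
```

View pics/p2.png

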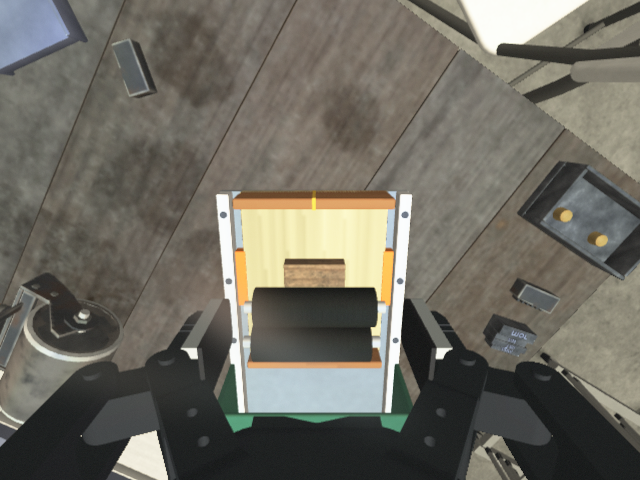

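Chock (≈315,272) lies snug behind the two touching rollers against the fence (row 362). Checking the numbers.

Run:
```python
from fit import *
np.set_printoptions(precision=4,suppress=True)
w=np.load('p2.npy'); h=w[...,2]; v,u=np.mgrid[:480,:640]
def s(n,m): p=w[m]; print(n,m.sum(),p.mean(0),rect(p))
s('rear',(u>230)&(u<398)&(v>185)&(v<212)&(h>.047)&(h<.062))
s('fence',(u>250)&(u<380)&(v>355)&(v<372)&(h>.045)&(h<.054))
s('chock',(u>280)&(u<350)&(v>255)&(v<290)&(h>.034)&(h<.045))
for a,b in ((288,325),(327,362)): s('roller',(u>255)&(u<375)&(v>a)&(v<b)&(h>.0585)&(h<.066))
# yellow line lateral
hs=cv2.cvtColor(cv2.imread('pics/p2.png'),cv2.COLOR_BGR2HSV); m=(hs[...,0]>22)&(hs[...,0]<35)&(hs[...,1]>200)&(v>185)&(v<212)
print(w[m].mean(0),m.sum())
# carriage frame of those
```

```text
rear 1986 [0.4664 0.0273 0.0543] (array([467. ,  27.4]), array([ 10.7, 143.4]), 2.51)
fence 811 [0.6374 0.0371 0.0498] (array([637.7,  34.9]), array([  8.8, 133.3]), 2.34)
chock 1701 [0.5417 0.0304 0.0408] (array([542.1,  31.3]), array([26.8, 67.5]), 2.16)
roller 2636 [0.5718 0.0326 0.0615] (array([572. ,  32.5]), array([ 25.4, 113.7]), 2.18)
roller 2423 [0.6118 0.0328 0.0615] (array([612.2,  32.6]), array([ 27.6, 115.3]), 2.25)
[nan nan nan] 0<stdin>:11: RuntimeWarning: Mean of empty slice.
  ret = um.true_divide(
```

Run:
```python
from look import *
np.set_printoptions(precision=4,suppress=True)
arm.gripper_to(0.0)
q=down(np.pi/2+YAW); Z=-.009
arm.movep(C(-.135,0,.06),q)
arm.movel(C(-.13,0,Z),rate=.12,contact_N=6)
print(arm.read_tcp_pos(),arm.read_force())
h=arm.movel(C(-.093,0,Z),rate=.025,contact_N=2); p=arm.read_tcp_pos(); print(h,carr(p),p[2],arm.read_force())
look('s0')
h=arm.movel(C(-.07,0,Z),rate=.02,contact_N=7.5); p=arm.read_tcp_pos(); print(h,carr(p),arm.read_force(),arm.read_t())
look('s1')
```

```text
[ 0.4225  0.0253 -0.0081] [-0.4188  0.8805 -0.249 ]
True [-0.0995 -0.    ] -0.009438172419012451 [-0.1106 -0.2524 -0.1177]
True [-0.0991 -0.    ] [ 0.1162  0.8729 -0.7959] 23.4
```

View pics/s1.png

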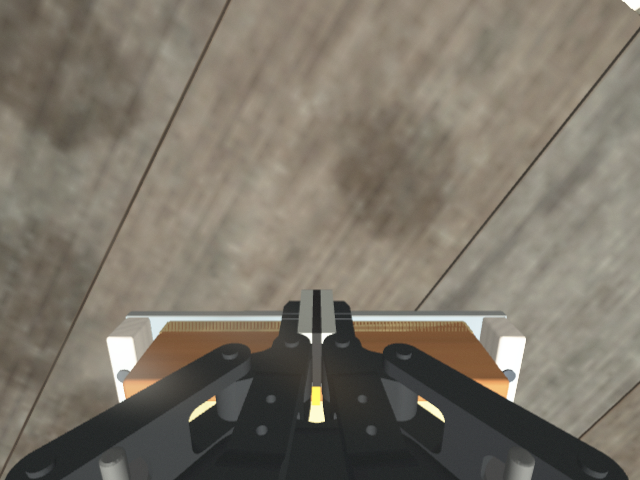

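Fingers are on the yellow line (317,400). The stop came from the break-away peak after 0.4 mm, so I'll use a higher threshold over a short stretch.

Run:
```python
from look import *
np.set_printoptions(precision=4,suppress=True)
Z=-.009
for x in (-.09,-.07):
    h=arm.movel(C(x,0,Z),rate=.015,contact_N=16); p=arm.read_tcp_pos(); print(h,carr(p),p[2],arm.read_force(),arm.read_t())
    if h: break
f=arm.grab_frame('scene'); save(f,'sc1')
```

```text
False [-0.0899 -0.    ] -0.009029010659372755 [-2.0234  0.3624 -1.9187] 24.2417
False [-0.07 -0.  ] -0.008987811197119569 [-2.8153 -0.8192 -0.857 ] 25.725
```

View pics/sc1.png

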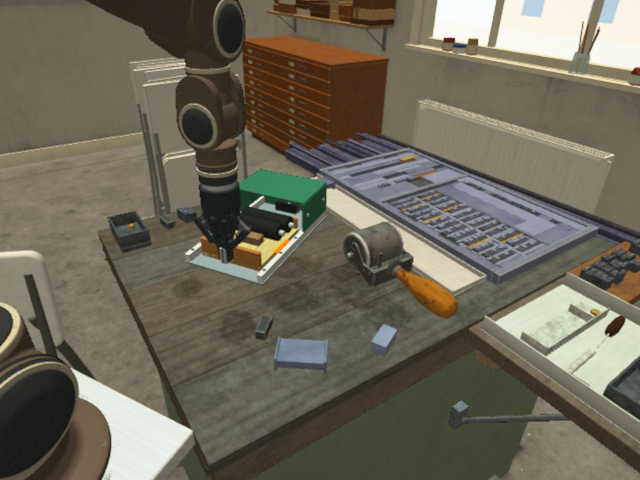

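Run:
```python
from look import *
Z=-.009
h=arm.movel(C(-.04,0,Z),rate=.025,contact_N=16); print(h,arm.read_force().round(2) if hasattr(arm.read_force(),'round') else arm.read_force())
x=-.04
while x<.036 and not h:
    x+=.003
    h=arm.movel(C(x,0,Z),rate=.015,contact_N=18); F=np.mean([arm.read_force() for _ in range(3)],0)
    print(round(x,3),h,carr(arm.read_tcp_pos()).round(4),F.round(1),arm.read_t())
    if F[0]<-6.5: break
```

```text
False [-2.69  0.13 -1.32]
-0.037 False [-0.0366 -0.    ] [-1.9 -0.4 -1.3] 27.475
-0.034 False [-0.0337 -0.    ] [-2.3 -0.3 -1.2] 27.825
-0.031 False [-0.0307  0.    ] [-2.8 -0.6 -1.9] 28.175
-0.028 False [-0.0277 -0.    ] [-2.3 -0.4 -0.7] 28.525
-0.025 False [-0.0247  0.    ] [-2.2  0.1 -1. ] 28.875
-0.022 False [-0.0218  0.    ] [-2.8  0.3 -0.6] 29.225
-0.019 False [-0.0187  0.    ] [-1.9 -0.4 -0. ] 29.575
-0.016 False [-0.0157  0.    ] [-2.   0.2  0.3] 29.925
-0.013 False [-0.0128  0.    ] [-2.8  0.2  0.3] 30.275
-0.01 False [-0.0098 -0.    ] [-2.9  0.3 -0.1] 30.625
-0.007 False [-0.0068  0.    ] [-2.4  0.7  0.6] 30.975
-0.004 False [-0.0038  0.    ] [-2.  -0.2 -0.2] 31.325
-0.001 False [-0.0008 -0.    ] [-3.7 -0.3 -0.4] 31.675
0.002 False [-0. -0.] [-10.2  -0.9   6.2] 32.025
```

Run:
```python
from look import *
Z=-.009
x=.002
for i in range(2):
    x+=.002
    h=arm.movel(C(x,0,Z),rate=.01,contact_N=14); F=np.mean([arm.read_force() for _ in range(3)],0); p=arm.read_tcp_pos()
    print(round(x,3),h,carr(p).round(4),p[2],F.round(1),arm.read_t())
    if h or F[0]<-18: break
look('b1'); f=arm.grab_frame('scene'); save(f,'sc2')
```

```text
0.004 False [ 0.0009 -0.0001] -0.008992836845035795 [-14.2  -1.5  10.1] 32.375
0.006 False [ 0.0028 -0.0001] -0.00899314909318831 [-13.7   0.2   9.4] 32.725
```

View pics/sc2.png

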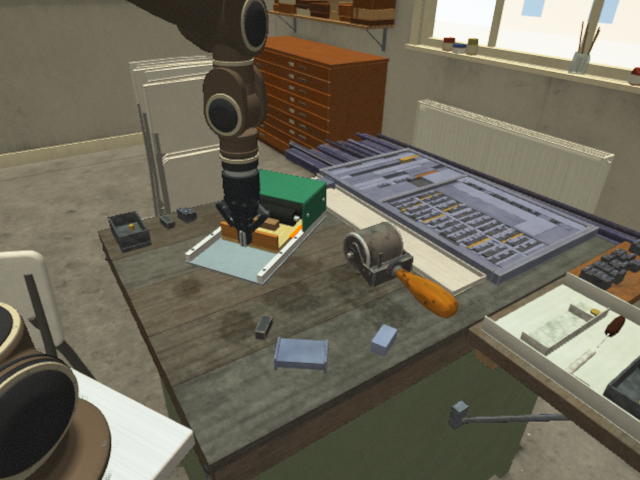

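View pics/b1.png

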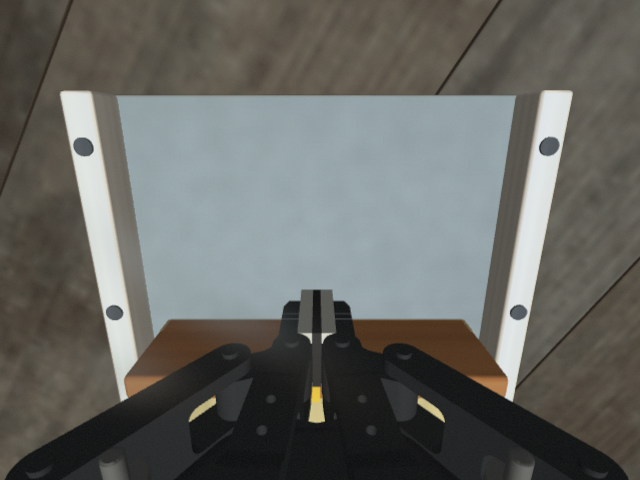

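Run:
```python
from look import *
Z=-.009
x=.006
while x<.0185:
    x+=.0015
    h=arm.movel(C(x,0,Z),rate=.01,contact_N=12); F=np.mean([arm.read_force() for _ in range(3)],0); p=arm.read_tcp_pos(); c=carr(p)
    print(round(x,4),h,c.round(4),F.round(1),arm.read_t())
    if h or F[0]<-20 or c[0]>.0092: break
```

```text
0.0075 False [ 0.0043 -0.0001] [-13.2  -1.    8.9] 33.125
0.009 False [ 0.0058 -0.0001] [-14.2  -1.6   9. ] 33.425
0.0105 False [ 0.0073 -0.0001] [-14.2  -0.1   9.7] 33.725
0.012 False [ 0.0088 -0.0001] [-14.4  -1.3  10.3] 34.025
0.0135 False [ 0.0103 -0.0001] [-14.8  -1.    9.8] 34.325
```

Run:
```python
from look import *
np.set_printoptions(precision=4,suppress=True)
arm.movel(C(-.03,0,-.009),rate=.04)
print(arm.read_force())
arm.movel(C(-.06,0,.13),rate=.15)
f,w=look('e1'); print(arm.read_t())
f2=arm.grab_frame('scene'); save(f2,'sc3')
for t in ['carriage','chock_centre','roller_b_centre']:
    for d in arm.place_of(t,f)[:1]:
        r,c=map(int,d['point']); print(t,d['point'],round(d['confidence'],2),w[r,c])
```

```text
[0.3215 0.2046 0.3798]
36.7083
chock_centre [397.3, 318.4] 0.58 [0.6436 0.0358 0.0411]
```

View pics/e1.png

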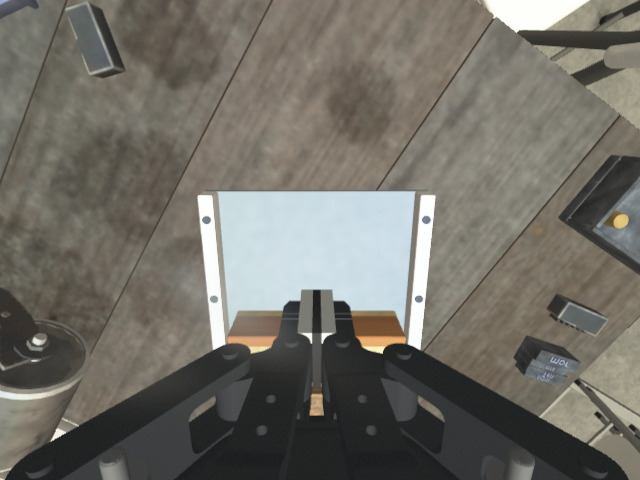

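The gripper hides the chock in this view. I'll take a clearer one from higher up with the fingers open.

Run:
```python
from fit import *
from look import *
np.set_printoptions(precision=4,suppress=True)
arm.gripper_to(1.0)
arm.movep(C(-.01,0,.27),down(np.pi/2+YAW))
f,w=look('e2'); print(arm.read_t())
```

```text
38.3833
```

View pics/e2.png

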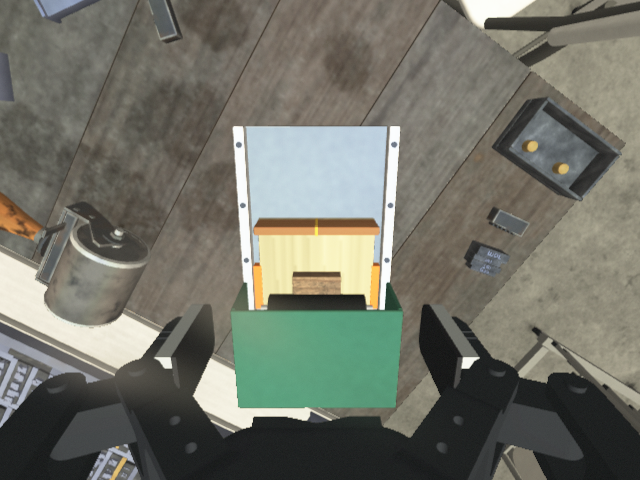

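Run:
```python
from fit import *
np.set_printoptions(precision=4,suppress=True)
w=np.load('e2.npy');h=w[...,2]; v,u=np.mgrid[:480,:640]
reg=(w[...,0]>.55)&(w[...,0]<.654)&(np.abs(w[...,1]-.034)<.08)
for n,a,b,x0,x1 in (('rear',.048,.062,.55,.6),('chock',.036,.046,.62,.654),):
    m=(h>a)&(h<b)&(w[...,0]>x0)&(w[...,0]<x1)&(np.abs(w[...,1]-.034)<.08); p=w[m]; print(n,m.sum(),p.mean(0),rect(p))
```

```text
rear 1246 [0.5764 0.0317 0.0542] (array([577.1,  31.9]), array([ 10.9, 142.8]), 2.31)
chock 590 [0.6459 0.0352 0.0407] (array([646.2,  34.1]), array([15.8, 59.7]), 0.89)
```

```bash
python3 - <<'E'
from fit import *
np.set_printoptions(precision=4,suppress=True)
for n,x0,x1 in (('p2',.52,.57),('e2',.625,.67)):
    w=np.load(n+'.npy');h=w[...,2]
    hs=cv2.cvtColor(cv2.imread(f'pics/{n}.png'),cv2.COLOR_BGR2HSV)
    m=(h>.0385)&(h<.0435)&(w[...,0]>x0)&(w[...,0]<x1)&(np.abs(w[...,1]-.034)<.035); p=w[m]
    L=[(y,np.percentile(p[np.abs(p[:,1]-y)<.006][:,0],3)) for y in (.014,.024,.034,.044,.054)]
    print(n,np.array(L),p[:,0].max())
E
python3 - <<'E'
import cv2
a=cv2.imread('pics/e2.png')[205:315,225:405]; cv2.imwrite('pics/e2z.png',cv2.resize(a,None,fx=4,fy=4,interpolation=cv2.INTER_CUBIC))
E
```

```text
p2 [[0.014  0.5302]
 [0.024  0.5297]
 [0.034  0.5294]
 [0.044  0.529 ]
 [0.054  0.5287]] 0.5561091962076681
e2 [[0.014  0.6406]
 [0.024  0.6405]
 [0.034  0.6397]
 [0.044  0.6397]
 [0.054  0.639 ]] 0.6661023196976317
```

View pics/e2z.png

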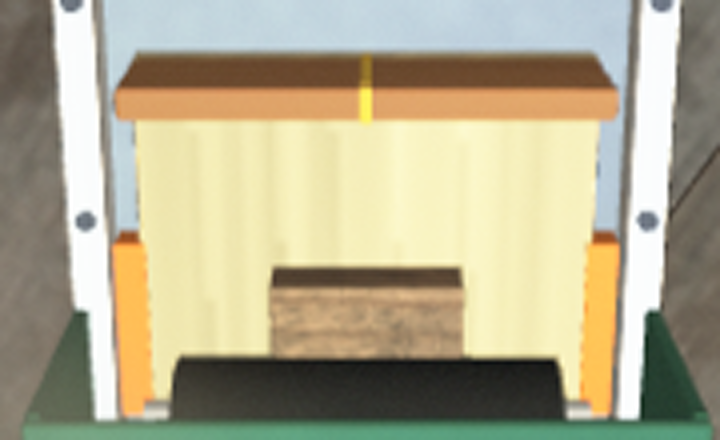

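```bash
python3 -c "
from cell import arm
arm.job_done(); print(arm.read_t())"
```

```text
the job is handed in; nothing more can be done
the job is handed in; nothing more can be done
```

The chock is in place, the carriage is pushed in against the buffer, and I handed the job in at about 38 s of the 67 s allowed. No verdict is reported, so this rests on my own checks.

**Chock:** I gripped the wooden block by its ends and lowered it onto the bed. I then pushed it forward until the rollers closed up against the fence. The images put its centre at about x −10 mm on the carriage, parallel to the rollers, with the carriage not moved.

**Push:** I pushed along the yellow centre line with shut fingers.
- Free sliding took about 2 to 3 N.
- The buffer was met after about 99 mm of travel.
- I pressed on about 10 mm at a steady force of about 14 N along the slide (about 17 N in all). I then backed straight off and raised the arm clear.

**Last checks:**
- The carriage had moved 109.8 mm by the camera and 109.6 mm by the arm, with no spring-back.
- The chock moved along with it to within 1 mm and still lies snug against roller B.

**What failed or could not be checked:**
- The first grasp closed above the chock. The wrist depth image showed the real fingertips about 30 mm behind the reported tool point (TCP), so I corrected for that.
- The first push stopped at once on the break-away peak, so I repeated it with a higher threshold.
- A vertical force of about 10 N showed while pressing the buffer; I did not find the cause.
- The buffer value was inferred from force and travel, because it cannot be seen under the hood.
- Roller A was hidden at the end. I last saw it at about x +60.5 mm on the carriage, before the push.
- I did not measure the steel block again at the end, but the arm never worked near it.

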